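Pack the necked glass bottles into their carriers

TASK

Take the three necked glass bottles out of the black crate and stand each one upright on the floor of the wooden carrier well that has its shape: the round bottle in the round well, the square bottle in the square well, the flat flask in the oblong well. The round well is closed by a sliding forked gate: slide it aside before putting the round bottle in, and slide it fully home again afterwards so that it straddles the neck. The glass is old, so set it down gently without dropping it or tipping it over, and leave the wide-mouthed jar where it stands in the crate.

Things in the scene. Friction and masses are not known exactly. Their poses are not given: they have to be found in the camera images.
- round_bottle: Green glass bottle, round body 52 mm in diameter, sloping shoulder from 85 mm up to 95 mm where the neck starts, 140 mm tall in all. Origin at the centre of its underside, z up along the neck. Neck 26 mm in diameter and 45 mm long (a 28 mm lip round its top 7 mm), on the bottle's axis; grip it there. About 0.25 kg. Starts upright on the crate's floor.
- square_bottle: Green glass bottle, square body 44 x 44 mm (sides along its x and y), shoulder at 80 mm where the neck starts, 125 mm tall in all. Origin at the centre of its underside, z up along the neck. Neck 26 mm in diameter and 45 mm long (a 28 mm lip round its top 7 mm), on the bottle's axis; grip it there. About 0.25 kg. Starts upright on the crate's floor.
- flat_flask: Green glass flask, oblong body 64 mm along its x and 34 mm along its y, shoulder at 86 mm where the neck starts, 131 mm tall in all. Origin at the centre of its underside, z up along the neck. Neck 26 mm in diameter and 45 mm long (a 28 mm lip round its top 7 mm), on the bottle's axis; grip it there. About 0.25 kg. Starts upright on the crate's floor.
- wide_jar: Green glass jar with no neck, round, 62 mm in diameter, 60 mm tall, wide dark mouth; not to be moved. Origin at the centre of its underside. In the crate.
- crate: Black open plastic crate lined with paper, fixed, 220 mm (its x) x 280 mm (its y) outside, walls 60 mm high and 5 mm thick, floor 5 mm thick. Origin at the centre of its underside. The four glass things stand in it, their centres 90 mm or more apart.
- round_stand: Plywood carrier with a round well 70 mm in diameter, for the round bottle. Fixed. Origin at the centre of its underside, directly below the well's centre; block 100 x 100 x 22 mm, well 14 mm deep, so the well's floor is 8 mm above the origin. z up. On its +x side a column 50 mm wide stands 50 to 110 mm out, 108 mm high, carrying the gate.
- square_stand: Plywood carrier with a square well 62 x 62 mm (sides along its x and y), for the square bottle. Fixed. Origin at the centre of its underside, directly below the well's centre; block 100 x 100 x 22 mm, well 14 mm deep, so the well's floor is 8 mm above the origin. z up. 
- oblong_stand: Plywood carrier with an oblong well, 82 mm along its x and 52 mm along its y, for the flat flask. Fixed. Origin at the centre of its underside, directly below the well's centre; block 100 x 100 x 22 mm, well 14 mm deep, so the well's floor is 8 mm above the origin. z up. 
- gate (a joint): Slide of the gate over the round well, m: 0 = fully home, 0.085 = fully open; grows along round_stand's +x, starts at 0 to 0.02, stays where left (1.5 N to slide). A flat dark steel fork 70 mm wide, 6 mm thick, top face 117 mm above the table; prongs 46 mm apart point along the stand's -x, their tips 25 mm past the well's centre at home, 60 mm short of it when open. The round body cannot pass them.
- gate_knob (a point): Grip point of the gate's black upright knob, 20 mm in diameter, from 117 to 151 mm above the table; the point is on its axis, 137 mm above the table, 85 mm from the well's centre along the stand's +x when home. Axes as the stand's. With the gate open, a gripper at the well best closes along the stand's y, clear of the prongs.
There are look-alikes about, which are no part of the job. What is shaped like the round_bottle but blue is not meant.

How it is judged:
By the outcome, as a careful person would: the job done as asked, in the order asked, and still so for the second after the job is handed in, with the robot touching nothing.
It also fails if it takes over 138 s, if anything falls off the work surface, if the arm or the gripper's body presses on something with over 40 N, if the wrist force passes 120 N, or if a joint passes its speed limit or range.

ROBOT

A 7-joint arm with a two-finger parallel gripper is mounted at the origin on the work surface. World frame = base frame: x ahead of the robot, y to its left, z up, the work surface at z = 0. Lengths are in m, angles in rad, forces in N, time in s.
With the tool pointing down it reaches from about 0.425 to 0.925 m from the base axis. Payload 6.8 kg.
Tool frame: the origin (TCP) lies on the front face of the gripper's body, between the roots of the fingers; the fingertips stand 73 mm ahead of it and the grasp point (between the pads) lies 54 mm ahead of it; z points along the fingers, y is the line along which they close (so a half turn about z gives the same grasp; the last joint's range is limited). The gripper opens to 85 mm and grips with 20 to 120 N. Pads are 22 mm wide; open, the fingers measure 114 mm over their backs; the gripper's body (76 mm by 85 mm) begins 54 mm behind the grasp point. The pads swing forward as they close: fully open they stand 13 mm farther back than shut.
Start: joints at [1.155, 0.477, 0.022, 1.555, -0.011, 1.109, -0.083], TCP at [0.205, -0.643, 0.304] pointing down, gripper open.
Joint ranges: [-2.96, 2.96], [-0.34, 2.1], [-1.41, 1.46], [0.24, 2.44], [-1.37, 4.51], [0.17, 1.92], [-2.96, 2.96]. Speed limits (rad/s): [2.39, 2.39, 3.14, 3.14, 3.14, 3.14, 3.14].

INTERFACE

Orientations are given as a unit quaternion [w, x, y, z].
In Python, from station import bot, optics gives the robot as it stands.
- The arm moves only by the tool drive_tool, never from a script. Its argument "deltas" is a list of rows, each an object with "gripper": the closure in counts, from 0 (fully open) to 255 (shut); "offset": the shift along the tool's x, y, z in units of 1000 mm (1.0 is 1000 mm), a list of three; "angular": the turn, a rotation vector about the tool's x, y, z in units of 45 degrees (1.0 is 45 degrees), a list of three. In form: [{"gripper": gripper, "offset": [dx, dy, dz], "angular": [rx, ry, rz]}, ...]. A call has 1 to 5 rows; each row is the pose to reach, as a shift and turn from the pose commanded when the call began, along the tool's axes at that moment; what a row does not reach only later rows make up. A row lasts 1/10 s, in which the tool goes at most 50 mm and 8.59 degrees, less where a joint would pass 70% of its speed; a pose out of reach is approached as far as the arm can. A call with a number of a shift or a turn outside -1 to 1 is refused whole. A call with a gripper value outside its range is refused whole. The fingers move at their own pace and stop on an object; "grip_force" is the grip in N (left out, the last holds). Time passes only in rows, so rows that repeat a pose let the fingers close. It gives the time, the measured TCP pose, the force, the opening and the grip force at its end, in the units of the state.
- bot.get_obs(): the state, without advancing time (a new reading comes with each control period).
- optics.read_camera(name): name is "scene" or "top" or "wrist"; returns the picture (480x640x3 uint8, blue, green, red); there is no depth.
- optics.camera_model(name): a dict with "fx", "fy", "cx", "cy" (pixels), "cam_to_world" (4x4, takes a point from camera to world coordinates). Camera axes: x right, y up, looking along -z (the intrinsics and any distortion apply to the point x, -y, -z); pixel columns grow to the right and rows downward; lengths in m; the calibration is good to about 2 mm. A picture is of the moment at which its call begins: read the wrist's pose just before it. camera_model takes no time and is no camera call; for the wrist camera it gives the pose at the moment of the call.
- bot.hand_in(): hands the job in; it is judged then, once.
The state is a dict: "t": time; "q": joint angles; "joint_vel": joint speeds; "joint_torque": joint torques, N m; "eef_pos": TCP position; "tool_rot": TCP orientation; "contact_force": force on the tool from outside, world axes, zero at the start; "torque": the same for the moment, N m; "gripper_width": opening from 0.0 (shut) to 1.0 (fully open); "grasp_force": force on a finger pad.
Only numpy, scipy, OpenCV 4.12 (cv2) and the standard library are available. Lean on these libraries where they do the work, as an engineer would, in place of code of your own. Each camera call takes 0.05 s, during which the arm holds its last target. There are 200 camera calls.

## Working session

There is one attempt and no reset: what is moved stays moved. The work goes in short steps, Python scripts to look and compute and a tool call to move; the robot and the scene stay as the last step left them, time stands still between calls to the robot, and variables do not carry over. Pictures are saved under pics/ and viewed, at most 17 in all, crops included, and the job is handed in when it is done.

Besides the shell and the picture viewer there is one more tool, called after "Call:" as name(argument=value, ...), one argument or row to a line, values as JSON. drive_tool: Moves the arm, as the interface text tells. Its arguments: {"type":"object","properties":{"deltas":{"type":"array"},"grip_force":{"type":"number"}},"required":["deltas"]}

```bash
ls; mkdir -p pics
python3 - <<'E'
from station import bot, optics
import cv2, numpy as np
np.set_printoptions(precision=4,suppress=True)
for n in ("scene","top"):
    cv2.imwrite(f"pics/{n}0.png",optics.read_camera(n))
    m=optics.camera_model(n); print(n,{k:(np.array(v) if k=="cam_to_world" else v) for k,v in m.items()})
print(optics.camera_model("wrist"))
print(bot.get_obs())
E
```

```text
pics
scene {'fx': 593.6394031488418, 'fy': 593.6394031488418, 'cx': 312.2454977742645, 'cy': 249.3633048794383, 'cam_to_world': array([[ 0.4249, -0.7603,  0.4913,  1.2273],
       [ 0.9051,  0.349 , -0.2427, -0.2838],
       [ 0.0131,  0.5478,  0.8365,  1.2017],
       [ 0.    ,  0.    ,  0.    ,  1.    ]])}
top {'fx': 515.390974308719, 'fy': 515.390974308719, 'cx': 314.0775474171021, 'cy': 235.19410966829645, 'cam_to_world': array([[ 0.0188,  0.9987, -0.0478,  0.5164],
       [-0.9997,  0.0195,  0.0144,  0.0413],
       [ 0.0153,  0.0475,  0.9988,  1.0334],
       [ 0.    ,  0.    ,  0.    ,  1.    ]])}
{'fx': 378.6171037537755, 'fy': 378.6171037537755, 'cx': 319.298158021343, 'cy': 243.26723494057694, 'cam_to_world': array([[ 0.3028,  0.9147,  0.2678,  0.2718],
       [-0.9531,  0.2908,  0.0843, -0.621 ],
       [-0.0007, -0.2808,  0.9598,  0.3719],
       [ 0.    ,  0.    ,  0.    ,  1.    ]])}
{'t': 0.1, 'q': array([ 1.1549,  0.4777,  0.0224,  1.5563, -0.0115,  1.1093, -0.0831]), 'joint_vel': array([ 0.0022, -0.0039, -0.0019, -0.0032, -0.0002, -0.0004, -0.0002]), 'joint_torque': array([  0.0037, -59.7761,   1.6131, -28.1959,   0.0128,   0.0049,
         0.    ]), 'eef_pos': array([ 0.2044, -0.6429,  0.303 ]), 'tool_rot': array([-0.0008,  0.9882,  0.1533, -0.0002]), 'contact_force': array([ 0.5769, -0.5716,  0.1316]), 'torque': array([-0.0572, -0.0144,  0.0349]), 'grasp_force': 0.0, 'gripper_width': 1.00309307058735}
```

View pics/top0.png

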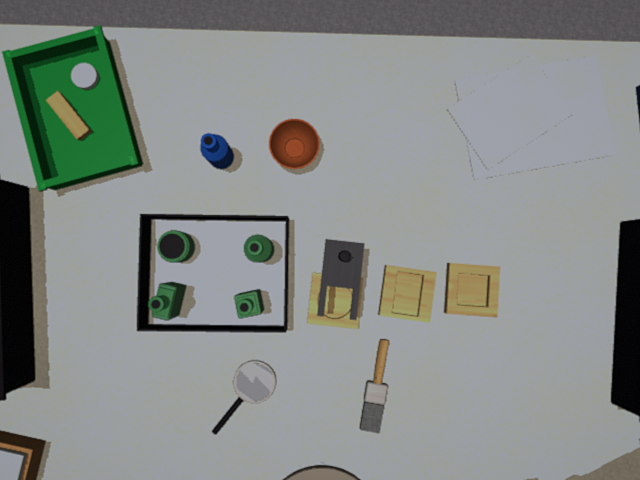

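View pics/scene0.png

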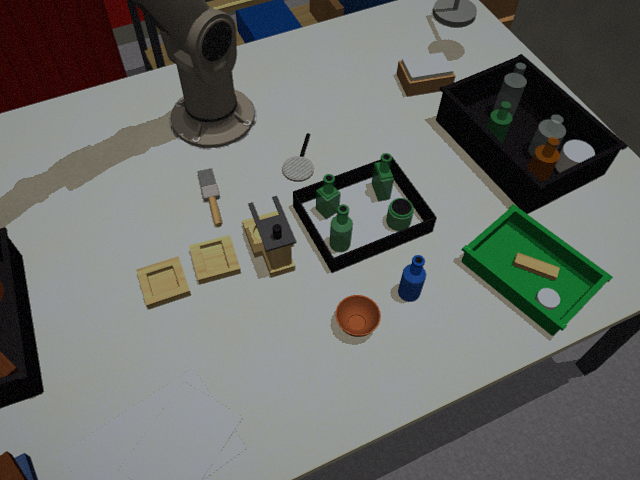

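The top view (up = +x, left = +y) shows the crate centred near (213,272). It holds the round bottle (259,248), square bottle (247,303), flask (165,300) and jar (175,246). The stands are at (333,300, with gate), (408,293) and (473,290). The scene view agrees, and the blue bottle stands outside the crate. I'll zoom in next.

```bash
cat > h.py <<'E'
import cv2, numpy as np
from station import bot, optics
from scipy.spatial.transform import Rotation as R
np.set_printoptions(precision=4,suppress=True)
def ray(m,u,v,z):
    T=np.array(m["cam_to_world"]); d=T[:3,:3]@np.array([(u-m["cx"])/m["fx"],-(v-m["cy"])/m["fy"],-1.])
    return T[:3,3]+d*(z-T[2,3])/d[2]
def proj(m,p):
    T=np.array(m["cam_to_world"]); c=T[:3,:3].T@(np.array(p)-T[:3,3])
    return np.array([m["cx"]+m["fx"]*c[0]/-c[2], m["cy"]-m["fy"]*c[1]/-c[2]])
def state():
    o=bot.get_obs(); w,x,y,z=o["tool_rot"]; return o, np.array(o["eef_pos"]), R.from_quat([x,y,z,w]).as_matrix()
def go(p,yaw):
    """offset/angular for: TCP world p, tool down, tool y axis at angle yaw (mod pi) in world"""
    o,e,M=state()
    best=None
    for s in (0,np.pi):
        y=np.array([np.cos(yaw+s),np.sin(yaw+s),0]); z=np.array([0,0,-1.]); G=np.c_[np.cross(y,z),y,z]
        rv=R.from_matrix(M.T@G).as_rotvec()
        if best is None or np.linalg.norm(rv)<np.linalg.norm(best): best=rv
    print("t",o["t"],"tcp",e,"q7",o["q"][6],"offset",M.T@(np.array(p)-e),"angular",best/np.radians(45))
E
python3 - <<'E'
from h import *
im=cv2.imread("pics/top0.png"); 
cv2.imwrite("pics/c1.png",cv2.resize(im[200:345,130:300],None,fx=4,fy=4,interpolation=cv2.INTER_CUBIC))
cv2.imwrite("pics/c2.png",cv2.resize(im[230:340,300:510],None,fx=3.8,fy=3.8,interpolation=cv2.INTER_CUBIC))
E
```

```text
(no output)
```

View pics/c1.png

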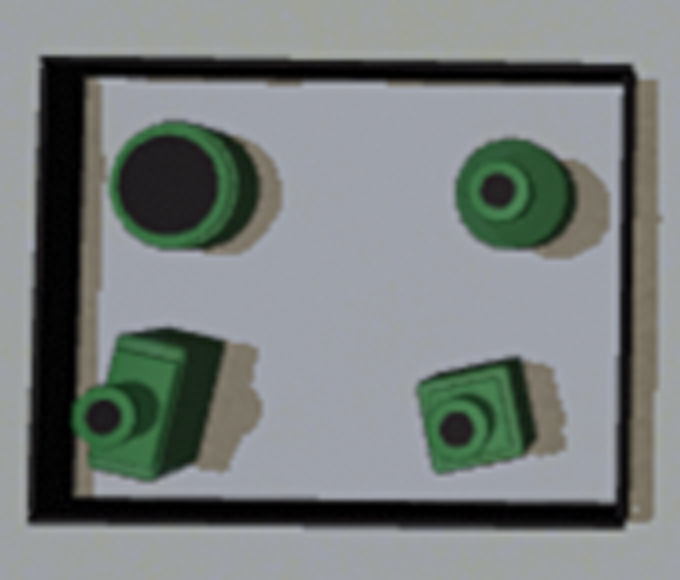

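View pics/c2.png

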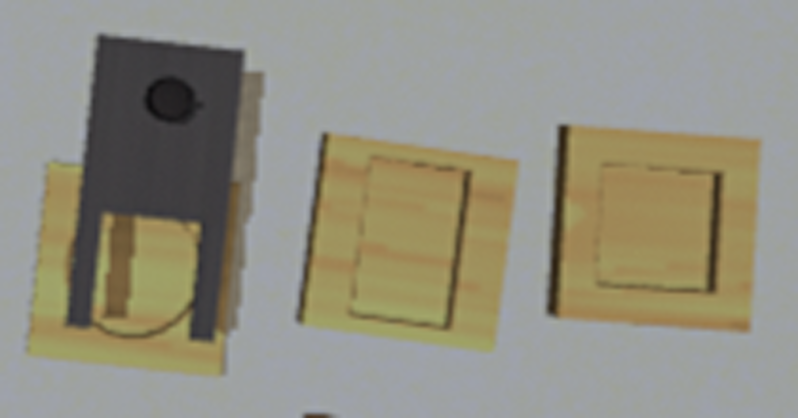

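The crops show the lips: round (497,190), square (457,428) and flask (104,418). In the stand crop the oblong well is in the middle stand and the square well in the right one. The gate knob is at (170,98) and the prong tips at (79,326) and (201,340).

Run:
```python
from h import *
m=optics.camera_model("top")
def P(pts,s,ox,oy,z): return np.array([ray(m,(a+.5)/s-.5+ox,(b+.5)/s-.5+oy,z) for a,b in pts])[:,:2]
def ang(a,b): d=b-a; return np.degrees(np.arctan2(d[1],d[0]))
A=lambda p,z:P(p,4,130,200,z); B=lambda p,z:P(p,3.8,300,230,z)
print("lips round",A([(497,190)],.145),"sq",A([(457,428)],.130),"fl",A([(104,418)],.136))
s=A([(418,382),(520,358),(530,455),(438,473)],.085); print("sq sh",s.mean(0),[ang(s[i],s[(i+1)%4]) for i in range(4)])
s=A([(122,333),(185,345),(152,480),(90,465)],.091); print("fl sh",s.mean(0),[ang(s[i],s[(i+1)%4]) for i in range(4)],[np.linalg.norm(s[i]-s[(i+1)%4]) for i in range(4)])
for n,c in (("obl",[(370,157),(470,170),(449,328),(350,314)]),("sqw",[(600,163),(722,172),(715,292),(597,285)])):
    s=B(c,.022); print(n,s.mean(0),[ang(s[i],s[(i+1)%4]) for i in range(4)],[np.linalg.norm(s[i]-s[(i+1)%4]) for i in range(4)])
s=B([(27,353),(222,374)],.022); print("round stand front corners",s,ang(*s))
s=B([(48,160),(27,353)],.022); print("left edge",ang(*s),np.linalg.norm(s[0]-s[1]))
g=B([(98,35),(244,50),(213,342),(68,325)],.117); print("fork",g,[ang(g[i],g[(i+1)%4]) for i in range(4)],np.linalg.norm(g[0]-g[3]))
print("knob",B([(170,98)],.151))
```

```text
lips round [[0.5364 0.1317]] sq [[0.4329 0.1481]] fl [[0.4351 0.2993]]
sq sh [0.4339 0.1446] [np.float64(-75.744131613469), np.float64(-172.73946707960613), np.float64(102.02035068082922), np.float64(13.896917081206292)]
fl sh [0.4368 0.2975] [np.float64(-99.72859412765587), np.float64(168.03256520737952), np.float64(77.45574153898474), np.float64(-11.76911165828451)] [np.float64(0.02905084021383972), np.float64(0.06243521424318445), np.float64(0.02881894403043183), np.float64(0.061010573890369374)]
obl [ 0.4543 -0.1584] [np.float64(-96.3208772935742), np.float64(172.89416858579628), np.float64(82.99968797235347), np.float64(-6.648464845963829)] [np.float64(0.05220488818349219), np.float64(0.0819707546192981), np.float64(0.051550678003320805), np.float64(0.08135309900282643)]
sqw [ 0.4639 -0.2873] [np.float64(-93.1393941914053), np.float64(176.7843708833905), np.float64(87.63664966069223), np.float64(-1.1010587393866504)] [np.float64(0.06356806555751397), np.float64(0.06197663380367597), np.float64(0.061255904588431574), np.float64(0.06284600105492237)]
round stand front corners [[ 0.3942  0.0378]
 [ 0.3852 -0.0625]] -95.13206075337715
left edge 174.86258049690076 0.09933581303415638
fork [[ 0.5542  0.0078]
 [ 0.5485 -0.0608]
 [ 0.4122 -0.0483]
 [ 0.4189  0.0193]] [np.float64(-94.75617279709353), np.float64(174.7504010553643), np.float64(84.34058804116475), np.float64(-4.88571164757733)] 0.13573710934834202
knob [[ 0.525  -0.0239]]
```

```bash
python3 -c "
from h import *
go([.525,-.024,.26],np.radians(-95))"
```

```text
t 0.1 tcp [ 0.2044 -0.6429  0.303 ] q7 -0.08309625099681825 offset [ 0.4931 -0.4926  0.0438] angular [-0.002   0.0006  0.503 ]
```

Call:
drive_tool(
  deltas=[
    {"gripper":0,"offset":[0.17,-0.17,0.0],"angular":[-0.002,0,0.503]},
    {"gripper":0,"offset":[0.17,-0.17,0.0],"angular":[-0.002,0,0.503]},
    {"gripper":0,"offset":[0.17,-0.17,0.0],"angular":[-0.002,0,0.503]},
    {"gripper":0,"offset":[0.17,-0.17,0.0],"angular":[-0.002,0,0.503]},
    {"gripper":0,"offset":[0.17,-0.17,0.0],"angular":[-0.002,0,0.503]},
  ],
  grip_force=30,
)

```text
t: 0.6
eef_pos: [0.3162, -0.4268, 0.3036]
tool_rot: [0.0, 0.999, -0.043, 0.0]
contact_force: [-0.1, -0.1, 0.0]
gripper_width: 1.001
grasp_force: 0.0
```

Call:
drive_tool(
  deltas=[
    {"gripper":0,"offset":[0.087,-0.211,0.02],"angular":[0,0,0]},
    {"gripper":0,"offset":[0.087,-0.211,0.02],"angular":[0,0,0]},
    {"gripper":0,"offset":[0.087,-0.211,0.02],"angular":[0,0,0]},
    {"gripper":0,"offset":[0.087,-0.211,0.02],"angular":[0,0,0]},
    {"gripper":0,"offset":[0.087,-0.211,0.02],"angular":[0,0,0]},
  ],
)

```text
t: 1.1
eef_pos: [0.4213, -0.2232, 0.2832]
tool_rot: [0.0, 0.999, -0.041, 0.0]
contact_force: [0.2, -0.4, -0.0]
gripper_width: 1.001
grasp_force: 0.0
```

Call:
drive_tool(
  deltas=[
    {"gripper":0,"offset":[0.087,-0.211,0.02],"angular":[0,0,0]},
    {"gripper":0,"offset":[0.087,-0.211,0.02],"angular":[0,0,0]},
    {"gripper":0,"offset":[0.087,-0.211,0.02],"angular":[0,0,0]},
    {"gripper":0,"offset":[0.087,-0.211,0.02],"angular":[0,0,0]},
    {"gripper":0,"offset":[0.087,-0.211,0.02],"angular":[0,0,0]},
  ],
)

```text
t: 1.6
eef_pos: [0.5261, -0.0203, 0.2629]
tool_rot: [-0.0, 0.999, -0.042, 0.0]
contact_force: [0.0, -0.6, -0.1]
gripper_width: 1.0
grasp_force: 0.0
```

```bash
python3 -c "
from h import *
go([.525,-.024,.194],np.radians(-95))
m=optics.camera_model('wrist'); im=optics.read_camera('wrist'); cv2.imwrite('pics/w1.png',im)
print('expect knob px',proj(m,[.525,-.0239,.151]), 'well', proj(m,[.4395,-.0167,.022]))"
```

```text
t 1.6 tcp [ 0.5261 -0.0203  0.2629] q7 -1.8274308228138305 offset [-0.0008  0.0038  0.0689] angular [-0.0001 -0.0004  0.0054]
expect knob px [327.1074 278.397 ] well [323.5173 314.4696]
```

View pics/w1.png

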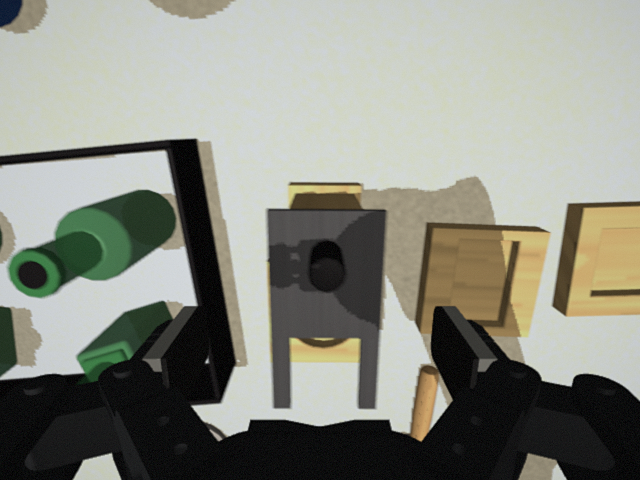

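The wrist view shows the knob top near (327,272), about where I predicted it, between the open fingers. I'll go down, grip and slide 85 mm.

Call:
drive_tool(
  deltas=[
    {"gripper":0,"offset":[-0.001,0.004,0.03],"angular":[0,0,0.005]},
    {"gripper":0,"offset":[-0.001,0.004,0.055],"angular":[0,0,0.005]},
    {"gripper":0,"offset":[-0.001,0.004,0.067],"angular":[0,0,0.005]},
    {"gripper":0,"offset":[-0.001,0.004,0.067],"angular":[0,0,0.005]},
    {"gripper":0,"offset":[-0.001,0.004,0.067],"angular":[0,0,0.005]},
  ],
)

```text
t: 2.15
eef_pos: [0.5242, -0.0287, 0.1969]
tool_rot: [0.001, 0.999, -0.046, 0.0]
contact_force: [-0.4, 0.5, -0.2]
gripper_width: 1.001
grasp_force: 0.0
```

Call:
drive_tool(
  deltas=[
    {"gripper":255,"offset":[0,0,0],"angular":[0,0,0]},
    {"gripper":255,"offset":[0,0,0],"angular":[0,0,0]},
    {"gripper":255,"offset":[0,0,0],"angular":[0,0,0]},
    {"gripper":255,"offset":[0,0,0],"angular":[0,0,0]},
    {"gripper":255,"offset":[0,0,0],"angular":[0,0,0]},
  ],
  grip_force=30,
)

```text
t: 2.65
eef_pos: [0.5248, -0.0253, 0.1972]
tool_rot: [-0.001, 0.999, -0.044, 0.001]
contact_force: [0.5, 10.1, 2.5]
gripper_width: 0.225
grasp_force: 30.4
```

Call:
drive_tool(
  deltas=[
    {"gripper":255,"offset":[0,0,0],"angular":[0,0,0]},
    {"gripper":255,"offset":[0,0,0],"angular":[0,0,0]},
    {"gripper":255,"offset":[0,0,0],"angular":[0,0,0]},
    {"gripper":255,"offset":[0,0,0],"angular":[0,0,0]},
    {"gripper":255,"offset":[0,0,0],"angular":[0,0,0]},
  ],
)

```text
t: 3.15
eef_pos: [0.5248, -0.0252, 0.1972]
tool_rot: [-0.001, 0.999, -0.044, 0.001]
contact_force: [0.1, 8.6, 3.7]
gripper_width: 0.223
grasp_force: 30.3
```

Call:
drive_tool(
  deltas=[
    {"gripper":255,"offset":[0.015,-0.003,0],"angular":[0,0,0]},
    {"gripper":255,"offset":[0.035,-0.003,0],"angular":[0,0,0]},
    {"gripper":255,"offset":[0.055,-0.003,0],"angular":[0,0,0]},
    {"gripper":255,"offset":[0.072,-0.003,0],"angular":[0,0,0]},
    {"gripper":255,"offset":[0.082,-0.003,0],"angular":[0,0,0]},
  ],
)

```text
t: 3.65
eef_pos: [0.6073, -0.0323, 0.1972]
tool_rot: [0.0, 0.999, -0.045, 0.001]
contact_force: [-1.3, 2.3, 5.7]
gripper_width: 0.227
grasp_force: 30.3
```

Call:
drive_tool(
  deltas=[
    {"gripper":255,"offset":[0.002,0,0],"angular":[0,0,0]},
    {"gripper":255,"offset":[0.003,0,0],"angular":[0,0,0]},
    {"gripper":255,"offset":[0.003,0,0],"angular":[0,0,0]},
    {"gripper":255,"offset":[0.003,0,0],"angular":[0,0,0]},
    {"gripper":255,"offset":[0.003,0,0],"angular":[0,0,0]},
  ],
)

```text
t: 4.15
eef_pos: [0.6075, -0.0322, 0.1972]
tool_rot: [0.0, 0.999, -0.045, -0.001]
contact_force: [-8.6, 1.8, 11.4]
gripper_width: 0.219
grasp_force: 31.1
```

Call:
drive_tool(
  deltas=[
    {"gripper":0,"offset":[-0.003,0,0],"angular":[0,0,0]},
    {"gripper":0,"offset":[-0.003,0,0],"angular":[0,0,0]},
    {"gripper":0,"offset":[-0.003,0,0],"angular":[0,0,0]},
    {"gripper":0,"offset":[-0.003,0,0],"angular":[0,0,0]},
    {"gripper":0,"offset":[-0.003,0,0],"angular":[0,0,0]},
  ],
)

```text
t: 4.65
eef_pos: [0.6058, -0.0332, 0.1962]
tool_rot: [0.001, 0.999, -0.046, 0.0]
contact_force: [0.3, 0.1, -0.6]
gripper_width: 0.998
grasp_force: 0.0
```

Call:
drive_tool(
  deltas=[
    {"gripper":0,"offset":[0,0,-0.04],"angular":[0,0,0]},
    {"gripper":0,"offset":[0,0,-0.083],"angular":[0,0,0]},
    {"gripper":0,"offset":[-0.083,-0.157,-0.083],"angular":[0,0,0]},
    {"gripper":0,"offset":[-0.083,-0.157,-0.083],"angular":[0,0,0]},
    {"gripper":0,"offset":[-0.083,-0.157,-0.083],"angular":[0,0,0]},
  ],
)

```text
t: 5.15
eef_pos: [0.5475, 0.1067, 0.2796]
tool_rot: [0.001, 0.999, -0.046, 0.001]
contact_force: [0.4, 0.5, -0.3]
gripper_width: 0.997
grasp_force: 0.0
```

Call:
drive_tool(
  deltas=[
    {"gripper":0,"offset":[-0.007,-0.014,0],"angular":[0,0,0]},
    {"gripper":0,"offset":[-0.007,-0.014,0],"angular":[0,0,0]},
    {"gripper":0,"offset":[-0.007,-0.014,0],"angular":[0,0,0]},
  ],
)

```text
t: 5.45
eef_pos: [0.5427, 0.1192, 0.2791]
tool_rot: [0.001, 0.999, -0.046, 0.0]
contact_force: [-0.1, -0.9, -0.1]
gripper_width: 0.998
grasp_force: 0.0
```

```bash
python3 -c "
from h import *
go([.536,.132,.177],np.radians(-95))
m=optics.camera_model('wrist'); im=optics.read_camera('wrist'); cv2.imwrite('pics/w2.png',im)
p=proj(m,[.536,.132,.145]);print('expect lip px',p)
t=optics.read_camera('top'); cv2.imwrite('pics/t2.png',t)"
```

```text
t 5.45 tcp [0.5427 0.1192 0.2791] q7 -2.1049893761092764 offset [-0.0079 -0.0124  0.102 ] angular [ 0.0029 -0.0009 -0.0055]
expect lip px [297.963  275.7004]
```

View pics/w2.png

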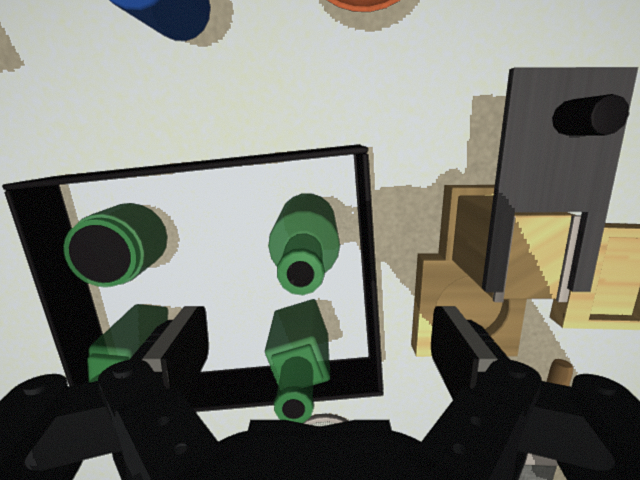

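The lip is at (300,272) against a predicted (298,276), and the gate is open. Next I'll go down and grip the round bottle's neck.

Call:
drive_tool(
  deltas=[
    {"gripper":0,"offset":[-0.006,-0.012,0.0],"angular":[-0.003,0,-0.005]},
    {"gripper":0,"offset":[-0.006,-0.012,0.035],"angular":[-0.003,0,-0.005]},
    {"gripper":0,"offset":[-0.006,-0.012,0.07],"angular":[-0.003,0,-0.005]},
    {"gripper":0,"offset":[-0.006,-0.012,0.09],"angular":[-0.003,0,-0.005]},
    {"gripper":0,"offset":[-0.006,-0.012,0.101],"angular":[-0.003,0,-0.005]},
  ],
)

```text
t: 6.05
eef_pos: [0.5365, 0.1321, 0.1761]
tool_rot: [0.002, 0.999, -0.044, -0.001]
contact_force: [-0.4, -0.2, 0.9]
gripper_width: 1.002
grasp_force: 0.0
```

Call:
drive_tool(
  deltas=[
    {"gripper":60,"offset":[0,0,0],"angular":[0,0,0]},
    {"gripper":110,"offset":[0,0,0],"angular":[0,0,0]},
    {"gripper":140,"offset":[0,0,0],"angular":[0,0,0]},
    {"gripper":255,"offset":[0,0,0],"angular":[0,0,0]},
    {"gripper":255,"offset":[0,0,0],"angular":[0,0,0]},
  ],
  grip_force=30,
)

```text
t: 6.55
eef_pos: [0.5381, 0.1323, 0.1792]
tool_rot: [0.002, 0.999, -0.044, 0.001]
contact_force: [0.1, -1.1, 4.7]
gripper_width: 0.299
grasp_force: 29.6
```

Call:
drive_tool(
  deltas=[
    {"gripper":255,"offset":[0,0,0],"angular":[0,0,0]},
    {"gripper":255,"offset":[0,0,0],"angular":[0,0,0]},
    {"gripper":255,"offset":[0,0,0],"angular":[0,0,0]},
    {"gripper":255,"offset":[0,0,0],"angular":[0,0,0]},
  ],
  grip_force=40,
)

```text
t: 6.95
eef_pos: [0.5382, 0.1322, 0.1792]
tool_rot: [0.002, 0.999, -0.044, 0.001]
contact_force: [-0.5, -1.8, 6.2]
gripper_width: 0.294
grasp_force: 38.8
```

```bash
python3 -c "
from h import *
go([.439,-.017,.181],np.radians(-95))"
```

```text
t 6.95 tcp [0.5382 0.1322 0.1792] q7 -2.185342379561554 offset [-0.0857  0.1574 -0.0014] angular [ 0.0047 -0.0029 -0.0006]
```

Call:
drive_tool(
  deltas=[
    {"gripper":255,"offset":[0,0,-0.01],"angular":[0,0,0]},
    {"gripper":255,"offset":[0,0,-0.035],"angular":[0,0,0]},
    {"gripper":255,"offset":[0,0,-0.065],"angular":[0,0,0]},
    {"gripper":255,"offset":[0,0,-0.095],"angular":[0,0,0]},
    {"gripper":255,"offset":[0,0,-0.12],"angular":[0,0,0]},
  ],
)

```text
t: 7.45
eef_pos: [0.5371, 0.1331, 0.2999]
tool_rot: [0.002, 0.999, -0.043, 0.0]
contact_force: [0.2, -0.7, -2.9]
gripper_width: 0.293
grasp_force: 39.5
```

Call:
drive_tool(
  deltas=[
    {"gripper":255,"offset":[0,0,-0.02],"angular":[0,0,0]},
    {"gripper":255,"offset":[0,0,-0.035],"angular":[0,0,0]},
    {"gripper":255,"offset":[0,0,-0.035],"angular":[0,0,0]},
    {"gripper":255,"offset":[-0.01,0.018,-0.035],"angular":[0,0,0]},
    {"gripper":255,"offset":[-0.025,0.045,-0.035],"angular":[0,0,0]},
  ],
)

```text
t: 7.95
eef_pos: [0.508, 0.0914, 0.3322]
tool_rot: [0.002, 0.999, -0.042, -0.001]
contact_force: [-0.8, 0.0, -2.9]
gripper_width: 0.293
grasp_force: 39.7
```

Call:
drive_tool(
  deltas=[
    {"gripper":255,"offset":[-0.015,0.027,0],"angular":[0,0,0]},
    {"gripper":255,"offset":[-0.03,0.054,0],"angular":[0,0,0]},
    {"gripper":255,"offset":[-0.044,0.081,0],"angular":[0,0,0]},
    {"gripper":255,"offset":[-0.055,0.101,0],"angular":[0,0,0]},
    {"gripper":255,"offset":[-0.061,0.112,0],"angular":[0,0,0]},
  ],
)

```text
t: 8.45
eef_pos: [0.4363, -0.0176, 0.3327]
tool_rot: [0.002, 0.999, -0.045, -0.001]
contact_force: [-0.0, -0.3, -2.7]
gripper_width: 0.29
grasp_force: 39.7
```

```bash
python3 -c "
from h import *
go([.439,-.017,.182],np.radians(-95)); print(bot.get_obs()['grasp_force'],bot.get_obs()['contact_force'])
m=optics.camera_model('wrist'); im=optics.read_camera('wrist'); cv2.imwrite('pics/w3.png',im)
print('well px',proj(m,[.439,-.017,.022]))
"
```

```text
t 8.45 tcp [ 0.4363 -0.0176  0.3327] q7 -1.7858286297382864 offset [ 0.0029 -0.0015  0.1507] angular [ 0.006   0.0024 -0.0026]
39.73055720329285 [-0.0334 -0.2771 -2.7   ]
well px [317.078  202.1001]
```

View pics/w3.png

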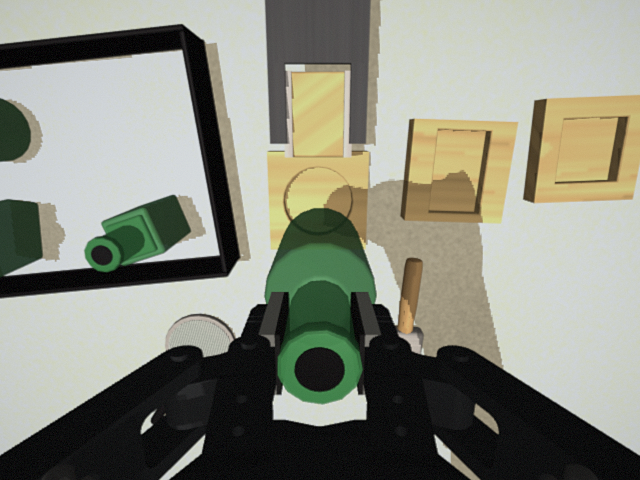

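The round bottle is held, and the well rim's centre is near (318,199) against a predicted (317,202). I'll shift about 4 mm in +x and lower.

Call:
drive_tool(
  deltas=[
    {"gripper":255,"offset":[0.004,0,0.01],"angular":[0.006,0.002,0]},
    {"gripper":255,"offset":[0.004,0,0.035],"angular":[0.006,0.002,0]},
    {"gripper":255,"offset":[0.004,0,0.065],"angular":[0.006,0.002,0]},
    {"gripper":255,"offset":[0.004,0,0.09],"angular":[0.006,0.002,0]},
    {"gripper":255,"offset":[0.004,0,0.11],"angular":[0.006,0.002,0]},
  ],
)

```text
t: 9.0
eef_pos: [0.4423, -0.015, 0.2213]
tool_rot: [-0.001, 0.999, -0.042, 0.0]
contact_force: [0.3, -0.6, -1.9]
gripper_width: 0.29
grasp_force: 39.8
```

Call:
drive_tool(
  deltas=[
    {"gripper":255,"offset":[0,0,0.01],"angular":[0,0,0]},
    {"gripper":255,"offset":[0,0,0.02],"angular":[0,0,0]},
    {"gripper":255,"offset":[0,0,0.027],"angular":[0,0,0]},
    {"gripper":255,"offset":[0,0,0.031],"angular":[0,0,0]},
    {"gripper":255,"offset":[0,0,0.033],"angular":[0,0,0]},
  ],
)

```text
t: 9.5
eef_pos: [0.4425, -0.0165, 0.1907]
tool_rot: [-0.0, 0.999, -0.044, 0.001]
contact_force: [0.2, 0.4, -3.9]
gripper_width: 0.293
grasp_force: 39.7
```

Call:
drive_tool(
  deltas=[
    {"gripper":255,"offset":[0,0,0.0],"angular":[0,0,0]},
    {"gripper":255,"offset":[0,0,0],"angular":[0,0,0]},
  ],
)

```text
t: 9.7
eef_pos: [0.4424, -0.0167, 0.1911]
tool_rot: [-0.0, 0.999, -0.044, 0.001]
contact_force: [-0.8, -0.4, -2.6]
gripper_width: 0.294
grasp_force: 39.7
```

Now the last ~9 mm, slowly, watching the force.

Call:
drive_tool(
  deltas=[
    {"gripper":255,"offset":[-0.001,0,0.002],"angular":[0,0,0]},
    {"gripper":255,"offset":[-0.001,0,0.004],"angular":[0,0,0]},
    {"gripper":255,"offset":[-0.001,0,0.006],"angular":[0,0,0]},
    {"gripper":255,"offset":[-0.001,0,0.007],"angular":[0,0,0]},
    {"gripper":255,"offset":[-0.001,0,0.007],"angular":[0,0,0]},
  ],
)

```text
t: 10.2
eef_pos: [0.441, -0.0166, 0.1835]
tool_rot: [-0.0, 0.999, -0.044, 0.001]
contact_force: [0.3, -0.4, -2.1]
gripper_width: 0.295
grasp_force: 39.7
```

Call:
drive_tool(
  deltas=[
    {"gripper":255,"offset":[0,0,0.0005],"angular":[0,0,0]},
    {"gripper":255,"offset":[0,0,0.001],"angular":[0,0,0]},
    {"gripper":255,"offset":[0,0,0.001],"angular":[0,0,0]},
  ],
)

```text
t: 10.5
eef_pos: [0.4411, -0.0166, 0.1826]
tool_rot: [-0.0, 0.999, -0.044, 0.001]
contact_force: [0.2, -0.6, -2.8]
gripper_width: 0.294
grasp_force: 39.7
```

Call:
drive_tool(
  deltas=[
    {"gripper":255,"offset":[0,0,0.0005],"angular":[0,0,0]},
    {"gripper":255,"offset":[0,0,0.001],"angular":[0,0,0]},
    {"gripper":255,"offset":[0,0,0.001],"angular":[0,0,0]},
  ],
)

```text
t: 10.8
eef_pos: [0.4415, -0.0167, 0.1821]
tool_rot: [-0.0, 0.999, -0.044, 0.001]
contact_force: [-2.4, -1.0, 3.8]
gripper_width: 0.296
grasp_force: 40.5
```

Call:
drive_tool(
  deltas=[
    {"gripper":255,"offset":[0,0,0.0005],"angular":[0,0,0]},
    {"gripper":255,"offset":[0,0,0.001],"angular":[0,0,0]},
    {"gripper":255,"offset":[0,0,0.001],"angular":[0,0,0]},
  ],
)

```text
t: 11.1
eef_pos: [0.4418, -0.0167, 0.182]
tool_rot: [-0.0, 0.999, -0.044, 0.002]
contact_force: [-4.9, -1.7, 15.5]
gripper_width: 0.291
grasp_force: 41.8
```

Touched down. I'll back off 1 mm, open and rise.

Call:
drive_tool(
  deltas=[
    {"gripper":255,"offset":[0,0,-0.001],"angular":[0,0,0]},
    {"gripper":140,"offset":[0,0,-0.001],"angular":[0,0,0]},
    {"gripper":80,"offset":[0,0,-0.001],"angular":[0,0,0]},
    {"gripper":0,"offset":[0,0,-0.001],"angular":[0,0,0]},
    {"gripper":0,"offset":[0,0,-0.001],"angular":[0,0,0]},
  ],
)

```text
t: 11.6
eef_pos: [0.4412, -0.0166, 0.1815]
tool_rot: [-0.0, 0.999, -0.044, 0.001]
contact_force: [0.4, -0.4, -0.1]
gripper_width: 0.935
grasp_force: 0.0
```

Call:
drive_tool(
  deltas=[
    {"gripper":0,"offset":[0,0,0],"angular":[0,0,0]},
    {"gripper":0,"offset":[0,0,-0.02],"angular":[0,0,0]},
    {"gripper":0,"offset":[0,0,-0.05],"angular":[0,0,0]},
    {"gripper":0,"offset":[0,0,-0.085],"angular":[0,0,0]},
    {"gripper":0,"offset":[0,0,-0.1],"angular":[0,0,0]},
  ],
)

```text
t: 12.1
eef_pos: [0.442, -0.0165, 0.2844]
tool_rot: [-0.001, 0.999, -0.044, 0.003]
contact_force: [1.9, -0.7, -0.3]
gripper_width: 1.0
grasp_force: 0.0
```

Call:
drive_tool(
  deltas=[
    {"gripper":0,"offset":[0.167,0.002,0],"angular":[0,0,0]},
    {"gripper":0,"offset":[0.167,0.002,0],"angular":[0,0,0]},
    {"gripper":0,"offset":[0.167,0.002,0],"angular":[0,0,0]},
    {"gripper":0,"offset":[0.167,0.002,0],"angular":[0,0,0]},
    {"gripper":0,"offset":[0.167,0.002,0],"angular":[0,0,0]},
  ],
)

```text
t: 12.6
eef_pos: [0.6092, -0.0334, 0.2811]
tool_rot: [-0.001, 0.999, -0.044, 0.001]
contact_force: [-0.3, -0.3, -0.2]
gripper_width: 1.001
grasp_force: 0.0
```

```bash
python3 -c "
from h import *
go([.6075,-.032,.196],np.radians(-95))
t=optics.read_camera('scene'); cv2.imwrite('pics/s3.png',cv2.resize(t[130:330,120:440],None,fx=2.4,fy=2.4))"
```

```text
t 12.6 tcp [ 0.6092 -0.0334  0.2811] q7 -1.7914381578961098 offset [-0.0019 -0.0011  0.0851] angular [-0.0016 -0.0026 -0.0006]
```

View pics/s3.png

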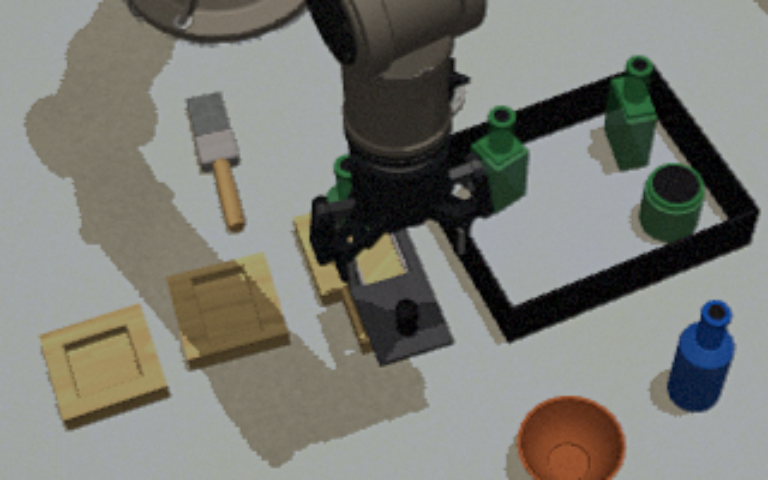

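The scene crop shows the round bottle's neck upright at (344,170), behind the gripper, with the gate open and its knob at (406,318). I'll close the gate now.

Call:
drive_tool(
  deltas=[
    {"gripper":0,"offset":[-0.002,-0.001,0.03],"angular":[0,0,0]},
    {"gripper":0,"offset":[-0.002,-0.001,0.06],"angular":[0,0,0]},
    {"gripper":0,"offset":[-0.002,-0.001,0.085],"angular":[0,0,0]},
    {"gripper":0,"offset":[-0.002,-0.001,0.085],"angular":[0,0,0]},
    {"gripper":255,"offset":[-0.002,-0.001,0.085],"angular":[0,0,0]},
  ],
)

```text
t: 13.15
eef_pos: [0.6046, -0.0318, 0.1975]
tool_rot: [-0.0, 0.999, -0.043, 0.001]
contact_force: [-0.4, 0.3, -0.0]
gripper_width: 0.854
grasp_force: 0.0
```

Call:
drive_tool(
  deltas=[
    {"gripper":255,"offset":[0,0,0],"angular":[0,0,0]},
    {"gripper":255,"offset":[0,0,0],"angular":[0,0,0]},
    {"gripper":255,"offset":[0,0,0],"angular":[0,0,0]},
    {"gripper":255,"offset":[0,0,0],"angular":[0,0,0]},
    {"gripper":255,"offset":[0,0,0],"angular":[0,0,0]},
  ],
)

```text
t: 13.65
eef_pos: [0.6058, -0.0321, 0.198]
tool_rot: [-0.0, 0.999, -0.044, 0.002]
contact_force: [-1.4, -0.8, 6.1]
gripper_width: 0.216
grasp_force: 38.9
```

Call:
drive_tool(
  deltas=[
    {"gripper":255,"offset":[-0.01,0,0],"angular":[0,0,0]},
    {"gripper":255,"offset":[-0.025,0,0],"angular":[0,0,0]},
    {"gripper":255,"offset":[-0.045,0,0],"angular":[0,0,0]},
    {"gripper":255,"offset":[-0.065,0,0],"angular":[0,0,0]},
    {"gripper":255,"offset":[-0.078,0,0],"angular":[0,0,0]},
  ],
)

```text
t: 14.15
eef_pos: [0.5275, -0.0251, 0.198]
tool_rot: [-0.0, 0.999, -0.044, 0.003]
contact_force: [2.5, -0.6, 4.8]
gripper_width: 0.218
grasp_force: 39.7
```

Call:
drive_tool(
  deltas=[
    {"gripper":255,"offset":[-0.003,0,0],"angular":[0,0,0]},
    {"gripper":255,"offset":[-0.006,0,0],"angular":[0,0,0]},
    {"gripper":255,"offset":[-0.008,0,0],"angular":[0,0,0]},
    {"gripper":255,"offset":[-0.009,0,0],"angular":[0,0,0]},
    {"gripper":255,"offset":[-0.009,0,0],"angular":[0,0,0]},
  ],
)

```text
t: 14.65
eef_pos: [0.5207, -0.0246, 0.198]
tool_rot: [-0.0, 0.999, -0.044, 0.004]
contact_force: [5.8, -0.7, 2.4]
gripper_width: 0.218
grasp_force: 39.2
```

Call:
drive_tool(
  deltas=[
    {"gripper":255,"offset":[-0.002,0,0],"angular":[0,0,0]},
    {"gripper":255,"offset":[-0.003,0,0],"angular":[0,0,0]},
    {"gripper":255,"offset":[-0.003,0,0],"angular":[0,0,0]},
  ],
)

```text
t: 14.95
eef_pos: [0.5202, -0.0246, 0.1981]
tool_rot: [-0.001, 0.999, -0.044, 0.007]
contact_force: [15.5, -3.4, -7.5]
gripper_width: 0.22
grasp_force: 39.5
```

Call:
drive_tool(
  deltas=[
    {"gripper":255,"offset":[0.003,0,0],"angular":[0,0,0]},
    {"gripper":0,"offset":[0.003,0,0],"angular":[0,0,0]},
    {"gripper":0,"offset":[0.003,0,0],"angular":[0,0,0]},
    {"gripper":0,"offset":[0.003,0,0],"angular":[0,0,0]},
    {"gripper":0,"offset":[0.003,0,0],"angular":[0,0,0]},
  ],
)

```text
t: 15.45
eef_pos: [0.518, -0.0243, 0.1965]
tool_rot: [-0.0, 0.999, -0.044, 0.0]
contact_force: [-0.3, -0.1, -0.4]
gripper_width: 0.886
grasp_force: 0.0
```

Call:
drive_tool(
  deltas=[
    {"gripper":0,"offset":[0,0,0],"angular":[0,0,0]},
    {"gripper":0,"offset":[0,0,-0.03],"angular":[0,0,0]},
    {"gripper":0,"offset":[0,0,-0.07],"angular":[0,0,0]},
    {"gripper":0,"offset":[0,0,-0.1],"angular":[0,0,0]},
    {"gripper":0,"offset":[0,0,-0.1],"angular":[0,0,0]},
  ],
)

```text
t: 15.95
eef_pos: [0.5206, -0.0242, 0.3012]
tool_rot: [-0.001, 0.999, -0.044, 0.005]
contact_force: [0.6, 0.2, 0.7]
gripper_width: 0.998
grasp_force: 0.0
```

```bash
python3 -c "
from h import *
print('flask');go([.436,.2985,.29],np.radians(-102))
im=optics.read_camera('wrist'); cv2.imwrite('pics/w4.png',im)"
```

```text
flask
t 15.95 tcp [ 0.5206 -0.0242  0.3012] q7 -1.7965254702198932 offset [-0.1125 -0.3141  0.0105] angular [-0.0028 -0.0124  0.1553]
```

View pics/w4.png

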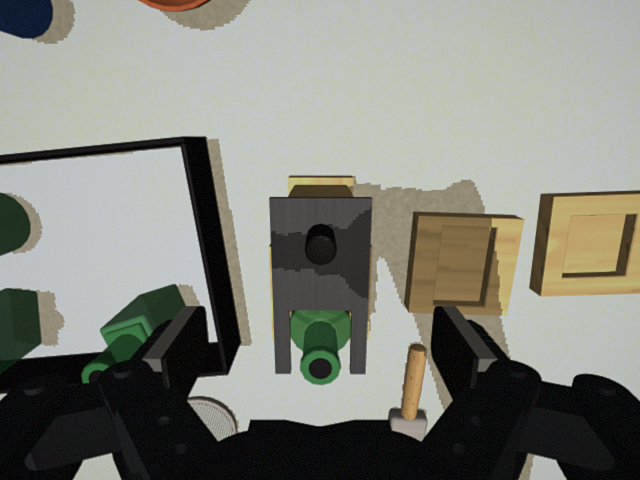

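The wrist view shows the round bottle's neck at (320,367), straddled by the prongs with the gate home. On to the flask.

Call:
drive_tool(
  deltas=[
    {"gripper":0,"offset":[-0.06,-0.17,0.005],"angular":[-0.003,-0.008,0]},
    {"gripper":0,"offset":[-0.06,-0.17,0.005],"angular":[-0.003,-0.008,0]},
    {"gripper":0,"offset":[-0.06,-0.17,0.005],"angular":[-0.003,-0.008,0]},
    {"gripper":0,"offset":[-0.06,-0.17,0.005],"angular":[-0.003,-0.008,0]},
    {"gripper":0,"offset":[-0.06,-0.17,0.005],"angular":[-0.003,-0.008,0]},
  ],
)

```text
t: 16.5
eef_pos: [0.4713, 0.155, 0.2907]
tool_rot: [0.0, 0.999, -0.039, -0.003]
contact_force: [-0.8, 0.6, 0.3]
gripper_width: 1.0
grasp_force: 0.0
```

Call:
drive_tool(
  deltas=[
    {"gripper":0,"offset":[-0.052,-0.144,0.005],"angular":[0,0,0]},
    {"gripper":0,"offset":[-0.052,-0.144,0.005],"angular":[0,0,0]},
    {"gripper":0,"offset":[-0.052,-0.144,0.005],"angular":[0,0,0]},
    {"gripper":0,"offset":[-0.052,-0.144,0.005],"angular":[0,0,0]},
    {"gripper":0,"offset":[-0.052,-0.144,0.005],"angular":[0,0,0]},
  ],
)

```text
t: 17.0
eef_pos: [0.4336, 0.2986, 0.2856]
tool_rot: [0.001, 0.999, -0.042, -0.003]
contact_force: [0.4, 0.4, 0.2]
gripper_width: 1.003
grasp_force: 0.0
```

```bash
python3 -c "
from h import *
go([.436,.2985,.172],np.radians(-95))
m=optics.camera_model('wrist'); im=optics.read_camera('wrist'); cv2.imwrite('pics/w5.png',im)
print('expect',proj(m,[.436,.2985,.136]))"
```

```text
t 17.0 tcp [0.4336 0.2986 0.2856] q7 -2.508746997762277 offset [ 0.0031 -0.0005  0.1136] angular [0.0035 0.0079 0.0035]
expect [318.6934 248.8682]
```

View pics/w5.png

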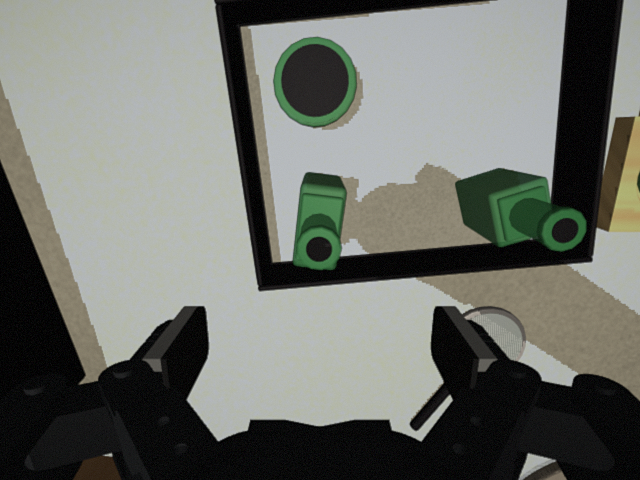

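The flask's lip is at (319,248), as predicted. I'll go down and grip it.

Call:
drive_tool(
  deltas=[
    {"gripper":0,"offset":[0.003,0,0.02],"angular":[0.004,0.008,0.004]},
    {"gripper":0,"offset":[0.003,0,0.05],"angular":[0.004,0.008,0.004]},
    {"gripper":0,"offset":[0.003,0,0.08],"angular":[0.004,0.008,0.004]},
    {"gripper":0,"offset":[0.003,0,0.103],"angular":[0.004,0.008,0.004]},
    {"gripper":0,"offset":[0.003,0,0.114],"angular":[0.004,0.008,0.004]},
  ],
)

```text
t: 17.55
eef_pos: [0.437, 0.2944, 0.1704]
tool_rot: [0.001, 0.999, -0.047, -0.0]
contact_force: [-0.1, 0.3, 0.0]
gripper_width: 1.0
grasp_force: 0.0
```

Call:
drive_tool(
  deltas=[
    {"gripper":0,"offset":[0,0,0],"angular":[0,0,0]},
    {"gripper":60,"offset":[0,0,0],"angular":[0,0,0]},
    {"gripper":110,"offset":[0,0,0],"angular":[0,0,0]},
    {"gripper":140,"offset":[0,0,0],"angular":[0,0,0]},
    {"gripper":255,"offset":[0,0,0],"angular":[0,0,0]},
  ],
  grip_force=40,
)

```text
t: 18.05
eef_pos: [0.4371, 0.298, 0.1736]
tool_rot: [-0.001, 0.999, -0.045, 0.002]
contact_force: [-0.1, -0.1, -0.2]
gripper_width: 0.329
grasp_force: 0.0
```

Call:
drive_tool(
  deltas=[
    {"gripper":255,"offset":[0,0,0],"angular":[0,0,0]},
    {"gripper":255,"offset":[0,0,0],"angular":[0,0,0]},
    {"gripper":255,"offset":[0,0,0],"angular":[0,0,0]},
    {"gripper":255,"offset":[0,0,0],"angular":[0,0,0]},
  ],
)

```text
t: 18.45
eef_pos: [0.4371, 0.2981, 0.1736]
tool_rot: [-0.001, 0.999, -0.045, 0.002]
contact_force: [0.1, -0.6, 6.9]
gripper_width: 0.291
grasp_force: 39.4
```

```bash
python3 -c "
from h import *
go([.454,-.158,.30],np.radians(-90.5))"
```

```text
t 18.45 tcp [0.4371 0.2981 0.1736] q7 -2.5980943445922526 offset [ 0.0583  0.4525 -0.1272] angular [-0.0027 -0.0039 -0.1038]
```

Call:
drive_tool(
  deltas=[
    {"gripper":255,"offset":[0,0,-0.01],"angular":[0,0,0]},
    {"gripper":255,"offset":[0,0,-0.035],"angular":[0,0,0]},
    {"gripper":255,"offset":[0,0,-0.07],"angular":[0,0,0]},
    {"gripper":255,"offset":[0,0,-0.105],"angular":[0,0,0]},
    {"gripper":255,"offset":[0,0,-0.14],"angular":[0,0,0]},
  ],
)

```text
t: 18.95
eef_pos: [0.4359, 0.2971, 0.3141]
tool_rot: [-0.0, 0.999, -0.045, 0.0]
contact_force: [0.2, 0.4, -2.3]
gripper_width: 0.293
grasp_force: 39.7
```

Call:
drive_tool(
  deltas=[
    {"gripper":255,"offset":[0,0,-0.022],"angular":[0,0,0]},
    {"gripper":255,"offset":[0,0,-0.035],"angular":[0,0,0]},
    {"gripper":255,"offset":[0.001,0.015,-0.035],"angular":[0,0,0]},
    {"gripper":255,"offset":[0.005,0.04,-0.035],"angular":[0,0,0]},
    {"gripper":255,"offset":[0.009,0.07,-0.035],"angular":[0,0,0]},
  ],
)

```text
t: 19.45
eef_pos: [0.4381, 0.2253, 0.3459]
tool_rot: [0.0, 0.999, -0.044, -0.0]
contact_force: [0.1, -1.2, -2.4]
gripper_width: 0.293
grasp_force: 39.8
```

Call:
drive_tool(
  deltas=[
    {"gripper":255,"offset":[0.004,0.035,0],"angular":[0,0,0]},
    {"gripper":255,"offset":[0.009,0.07,0],"angular":[0,0,0]},
    {"gripper":255,"offset":[0.013,0.105,0],"angular":[0,0,0]},
    {"gripper":255,"offset":[0.018,0.14,0],"angular":[0,0,0]},
    {"gripper":255,"offset":[0.023,0.175,0],"angular":[0,0,0]},
  ],
)

```text
t: 19.95
eef_pos: [0.4446, 0.0478, 0.3456]
tool_rot: [-0.0, 0.999, -0.046, -0.001]
contact_force: [0.1, -0.5, -3.3]
gripper_width: 0.293
grasp_force: 39.8
```

Call:
drive_tool(
  deltas=[
    {"gripper":255,"offset":[0.004,0.035,0],"angular":[0,0,-0.02]},
    {"gripper":255,"offset":[0.009,0.07,0],"angular":[0,0,-0.04]},
    {"gripper":255,"offset":[0.013,0.105,0],"angular":[0,0,-0.06]},
    {"gripper":255,"offset":[0.018,0.14,0],"angular":[0,0,-0.08]},
    {"gripper":255,"offset":[0.022,0.165,0],"angular":[0,0,-0.1]},
  ],
)

```text
t: 20.45
eef_pos: [0.451, -0.1191, 0.3453]
tool_rot: [-0.001, 1.0, -0.007, -0.001]
contact_force: [-0.4, 0.2, -2.4]
gripper_width: 0.296
grasp_force: 39.9
```

Call:
drive_tool(
  deltas=[
    {"gripper":255,"offset":[0.004,0.025,0],"angular":[0,0,0]},
    {"gripper":255,"offset":[0.004,0.04,0],"angular":[0,0,0]},
    {"gripper":255,"offset":[0.004,0.04,0],"angular":[0,0,0]},
    {"gripper":255,"offset":[0.004,0.04,0],"angular":[0,0,0]},
  ],
)

```text
t: 20.85
eef_pos: [0.4554, -0.1558, 0.3458]
tool_rot: [-0.001, 1.0, -0.007, -0.0]
contact_force: [0.3, -0.3, -2.5]
gripper_width: 0.294
grasp_force: 39.9
```

```bash
python3 -c "
from h import *
go([.454,-.158,.1766],np.radians(-90.5))
m=optics.camera_model('wrist'); im=optics.read_camera('wrist'); cv2.imwrite('pics/w6.png',im)
print('expect',proj(m,[.4543,-.1584,.022]))"
```

```text
t 20.85 tcp [ 0.4554 -0.1558  0.3458] q7 -1.39122720259788 offset [-0.0013  0.0026  0.1692] angular [-0.003   0.0012 -0.0054]
expect [322.5649 203.7297]
```

View pics/w6.png

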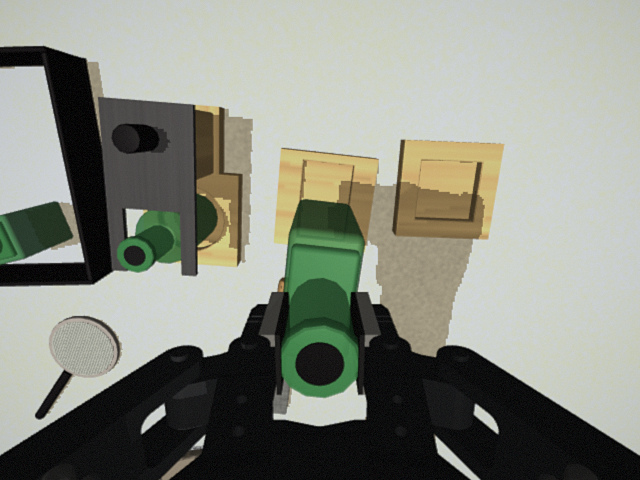

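The oblong well's centre works out near (326,203) against a predicted (322.6,203.7), and the flask's end edge is parallel to the well. Going down with ~4 mm of tool-y correction.

Call:
drive_tool(
  deltas=[
    {"gripper":255,"offset":[-0.001,0.004,0.015],"angular":[-0.003,0,-0.005]},
    {"gripper":255,"offset":[-0.001,0.004,0.045],"angular":[-0.003,0,-0.005]},
    {"gripper":255,"offset":[-0.001,0.004,0.08],"angular":[-0.003,0,-0.005]},
    {"gripper":255,"offset":[-0.001,0.004,0.11],"angular":[-0.003,0,-0.005]},
    {"gripper":255,"offset":[-0.001,0.004,0.13],"angular":[-0.003,0,-0.005]},
  ],
)

```text
t: 21.4
eef_pos: [0.4547, -0.1581, 0.2149]
tool_rot: [-0.0, 1.0, -0.003, -0.0]
contact_force: [-0.0, 0.0, -3.2]
gripper_width: 0.292
grasp_force: 39.9
```

Call:
drive_tool(
  deltas=[
    {"gripper":255,"offset":[0,0,0.01],"angular":[0,0,0]},
    {"gripper":255,"offset":[0,0,0.019],"angular":[0,0,0]},
    {"gripper":255,"offset":[0,0,0.026],"angular":[0,0,0]},
    {"gripper":255,"offset":[0,0,0.031],"angular":[0,0,0]},
    {"gripper":255,"offset":[0,0,0.034],"angular":[0,0,0]},
  ],
)

```text
t: 21.9
eef_pos: [0.4562, -0.1596, 0.1833]
tool_rot: [0.001, 1.0, -0.004, 0.001]
contact_force: [-0.4, -0.2, -3.3]
gripper_width: 0.292
grasp_force: 39.9
```

Call:
drive_tool(
  deltas=[
    {"gripper":255,"offset":[0,0,0.001],"angular":[0,0,0]},
    {"gripper":255,"offset":[0,0,0.0015],"angular":[0,0,0]},
    {"gripper":255,"offset":[0,0,0.002],"angular":[0,0,0]},
  ],
)

```text
t: 22.2
eef_pos: [0.4562, -0.1597, 0.1815]
tool_rot: [0.001, 1.0, -0.004, 0.001]
contact_force: [-1.3, -0.5, -2.5]
gripper_width: 0.292
grasp_force: 39.9
```

Call:
drive_tool(
  deltas=[
    {"gripper":255,"offset":[-0.001,0,0.001],"angular":[0,0,0]},
    {"gripper":255,"offset":[-0.001,0,0.002],"angular":[0,0,0]},
    {"gripper":255,"offset":[-0.001,0,0.003],"angular":[0,0,0]},
    {"gripper":255,"offset":[-0.001,0,0.004],"angular":[0,0,0]},
    {"gripper":255,"offset":[-0.001,0,0.004],"angular":[0,0,0]},
  ],
)

```text
t: 22.7
eef_pos: [0.4549, -0.1596, 0.1771]
tool_rot: [0.0, 1.0, -0.004, 0.001]
contact_force: [0.2, 0.2, -3.3]
gripper_width: 0.292
grasp_force: 39.9
```

Call:
drive_tool(
  deltas=[
    {"gripper":255,"offset":[0,0,0.0005],"angular":[0,0,0]},
    {"gripper":255,"offset":[0,0,0.001],"angular":[0,0,0]},
    {"gripper":255,"offset":[0,0,0.001],"angular":[0,0,0]},
  ],
)

```text
t: 23.0
eef_pos: [0.4551, -0.1596, 0.1766]
tool_rot: [0.001, 1.0, -0.004, 0.001]
contact_force: [-2.1, 1.3, 3.7]
gripper_width: 0.291
grasp_force: 40.6
```

Call:
drive_tool(
  deltas=[
    {"gripper":255,"offset":[0,0,0.0005],"angular":[0,0,0]},
    {"gripper":255,"offset":[0,0,0.001],"angular":[0,0,0]},
    {"gripper":255,"offset":[0,0,0.001],"angular":[0,0,0]},
  ],
)

```text
t: 23.3
eef_pos: [0.4554, -0.1597, 0.1766]
tool_rot: [0.001, 1.0, -0.004, 0.001]
contact_force: [-5.4, 1.5, 15.2]
gripper_width: 0.293
grasp_force: 41.9
```

Call:
drive_tool(
  deltas=[
    {"gripper":255,"offset":[0,0,-0.001],"angular":[0,0,0]},
    {"gripper":140,"offset":[0,0,-0.001],"angular":[0,0,0]},
    {"gripper":80,"offset":[0,0,-0.001],"angular":[0,0,0]},
    {"gripper":0,"offset":[0,0,-0.001],"angular":[0,0,0]},
    {"gripper":0,"offset":[0,0,-0.001],"angular":[0,0,0]},
  ],
)

```text
t: 23.8
eef_pos: [0.4551, -0.1596, 0.1761]
tool_rot: [0.0, 1.0, -0.004, 0.001]
contact_force: [-0.3, 0.6, 0.4]
gripper_width: 0.936
grasp_force: 0.0
```

Call:
drive_tool(
  deltas=[
    {"gripper":0,"offset":[0,0,0],"angular":[0,0,0]},
    {"gripper":0,"offset":[0,0,-0.02],"angular":[0,0,0]},
    {"gripper":0,"offset":[0,0,-0.05],"angular":[0,0,0]},
    {"gripper":0,"offset":[0,0,-0.09],"angular":[0,0,0]},
    {"gripper":0,"offset":[0,0,-0.115],"angular":[0,0,0]},
  ],
)

```text
t: 24.3
eef_pos: [0.4554, -0.1596, 0.2937]
tool_rot: [0.001, 1.0, -0.004, 0.002]
contact_force: [0.4, 0.4, -0.4]
gripper_width: 1.001
grasp_force: 0.0
```

Call:
drive_tool(
  deltas=[
    {"gripper":0,"offset":[-0.01,-0.16,0],"angular":[0,0,0]},
    {"gripper":0,"offset":[-0.01,-0.16,0],"angular":[0,0,0]},
    {"gripper":0,"offset":[-0.01,-0.16,0],"angular":[0,0,0]},
    {"gripper":0,"offset":[-0.01,-0.16,0],"angular":[0,0,0]},
    {"gripper":0,"offset":[-0.01,-0.16,0],"angular":[0,0,0]},
  ],
)

```text
t: 24.8
eef_pos: [0.446, 0.0025, 0.2911]
tool_rot: [0.0, 1.0, -0.002, 0.001]
contact_force: [-0.3, -0.2, 1.0]
gripper_width: 1.002
grasp_force: 0.0
```

Call:
drive_tool(
  deltas=[
    {"gripper":0,"offset":[-0.01,-0.147,0],"angular":[0,0,0]},
    {"gripper":0,"offset":[-0.01,-0.147,0],"angular":[0,0,0]},
    {"gripper":0,"offset":[-0.01,-0.147,0],"angular":[0,0,0]},
    {"gripper":0,"offset":[-0.01,-0.147,0],"angular":[0,0,0]},
    {"gripper":0,"offset":[-0.01,-0.147,0],"angular":[0,0,0]},
  ],
)

```text
t: 25.3
eef_pos: [0.4377, 0.1468, 0.2906]
tool_rot: [0.001, 1.0, -0.004, 0.001]
contact_force: [-0.0, -1.0, 0.0]
gripper_width: 0.999
grasp_force: 0.0
```

```bash
python3 -c "
from h import *
go([.433,.1475,.1665],np.radians(-90.5))
m=optics.camera_model('wrist'); im=optics.read_camera('wrist'); cv2.imwrite('pics/w7.png',im)
print('expect',proj(m,[.433,.1475,.130]))"
```

```text
t 25.3 tcp [0.4377 0.1468 0.2906] q7 -2.1023542960138495 offset [-0.0049 -0.0008  0.1241] angular [ 0.002  -0.002   0.0012]
expect [318.2125 256.2528]
```

View pics/w7.png

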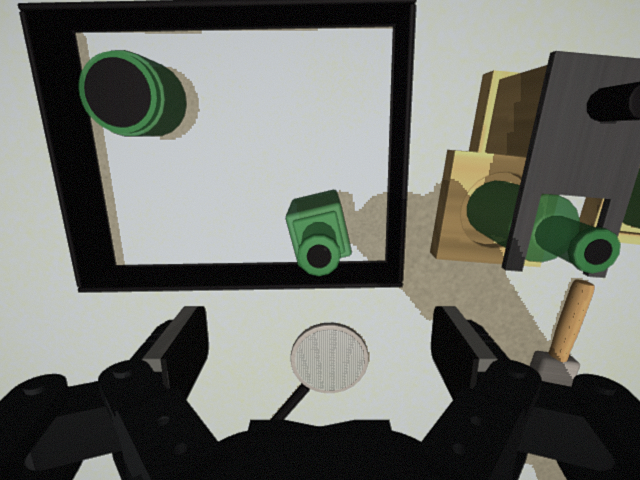

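The square bottle's lip is at (319,256), as predicted, and it is rotated about 14°. I'll go down and grip it.

Call:
drive_tool(
  deltas=[
    {"gripper":0,"offset":[-0.005,-0.001,0.02],"angular":[0.002,-0.002,0]},
    {"gripper":0,"offset":[-0.005,-0.001,0.055],"angular":[0.002,-0.002,0]},
    {"gripper":0,"offset":[-0.005,-0.001,0.09],"angular":[0.002,-0.002,0]},
    {"gripper":0,"offset":[-0.005,-0.001,0.112],"angular":[0.002,-0.002,0]},
    {"gripper":0,"offset":[-0.005,-0.001,0.123],"angular":[0.002,-0.002,0]},
  ],
)

```text
t: 25.85
eef_pos: [0.4321, 0.1456, 0.1659]
tool_rot: [0.001, 1.0, -0.006, -0.001]
contact_force: [0.2, -0.1, 0.8]
gripper_width: 0.999
grasp_force: 0.0
```

Call:
drive_tool(
  deltas=[
    {"gripper":0,"offset":[0,0,0],"angular":[0,0,0]},
    {"gripper":60,"offset":[0,0,0],"angular":[0,0,0]},
    {"gripper":110,"offset":[0,0,0],"angular":[0,0,0]},
    {"gripper":140,"offset":[0,0,0],"angular":[0,0,0]},
    {"gripper":255,"offset":[0,0,0],"angular":[0,0,0]},
  ],
  grip_force=40,
)

```text
t: 26.35
eef_pos: [0.4329, 0.1487, 0.1686]
tool_rot: [-0.001, 1.0, -0.004, 0.001]
contact_force: [-1.0, -1.8, 0.8]
gripper_width: 0.334
grasp_force: 0.3
```

Call:
drive_tool(
  deltas=[
    {"gripper":255,"offset":[0,0,0],"angular":[0,0,0]},
    {"gripper":255,"offset":[0,0,0],"angular":[0,0,0]},
    {"gripper":255,"offset":[0,0,0],"angular":[0,0,0]},
    {"gripper":255,"offset":[0,0,0],"angular":[0,0,0]},
  ],
)

```text
t: 26.75
eef_pos: [0.433, 0.1484, 0.1686]
tool_rot: [-0.0, 1.0, -0.004, 0.001]
contact_force: [-0.2, -2.1, 7.9]
gripper_width: 0.294
grasp_force: 39.1
```

```bash
python3 -c "
from h import *
go([.464,-.288,.342],np.radians(-90.5))"
```

```text
t 26.75 tcp [0.433  0.1484 0.1686] q7 -2.202551924545128 offset [ 0.0348  0.4361 -0.1736] angular [-0.0006 -0.0021  0.0007]
```

Call:
drive_tool(
  deltas=[
    {"gripper":255,"offset":[0,0,-0.01],"angular":[0,0,0]},
    {"gripper":255,"offset":[0,0,-0.035],"angular":[0,0,0]},
    {"gripper":255,"offset":[0,0,-0.07],"angular":[0,0,0]},
    {"gripper":255,"offset":[0,0,-0.105],"angular":[0,0,0]},
    {"gripper":255,"offset":[0,0,-0.14],"angular":[0,0,0]},
  ],
)

```text
t: 27.25
eef_pos: [0.4317, 0.1485, 0.3095]
tool_rot: [-0.0, 1.0, -0.004, -0.0]
contact_force: [-0.4, 0.2, -2.1]
gripper_width: 0.292
grasp_force: 39.6
```

Call:
drive_tool(
  deltas=[
    {"gripper":255,"offset":[0,0,-0.022],"angular":[0,0,0]},
    {"gripper":255,"offset":[0,0,-0.035],"angular":[0,0,0]},
    {"gripper":255,"offset":[0.001,0.015,-0.035],"angular":[0,0,0]},
    {"gripper":255,"offset":[0.003,0.04,-0.035],"angular":[0,0,0]},
    {"gripper":255,"offset":[0.005,0.07,-0.035],"angular":[0,0,0]},
  ],
)

```text
t: 27.75
eef_pos: [0.4362, 0.0784, 0.3423]
tool_rot: [-0.0, 1.0, -0.003, -0.0]
contact_force: [0.3, 0.6, -2.1]
gripper_width: 0.295
grasp_force: 39.6
```

Call:
drive_tool(
  deltas=[
    {"gripper":255,"offset":[0.003,0.035,0],"angular":[0,0,0]},
    {"gripper":255,"offset":[0.006,0.07,0],"angular":[0,0,0]},
    {"gripper":255,"offset":[0.009,0.105,0],"angular":[0,0,0]},
    {"gripper":255,"offset":[0.012,0.14,0],"angular":[0,0,0]},
    {"gripper":255,"offset":[0.014,0.175,0],"angular":[0,0,0]},
  ],
)

```text
t: 28.25
eef_pos: [0.4488, -0.0978, 0.3421]
tool_rot: [-0.001, 1.0, -0.004, -0.001]
contact_force: [1.8, -0.1, -2.7]
gripper_width: 0.29
grasp_force: 39.6
```

Call:
drive_tool(
  deltas=[
    {"gripper":255,"offset":[0.003,0.035,0],"angular":[0,0,0.07]},
    {"gripper":255,"offset":[0.006,0.07,0],"angular":[0,0,0.14]},
    {"gripper":255,"offset":[0.009,0.105,0],"angular":[0,0,0.21]},
    {"gripper":255,"offset":[0.012,0.14,0],"angular":[0,0,0.28]},
    {"gripper":255,"offset":[0.014,0.165,0],"angular":[0,0,0.35]},
  ],
)

```text
t: 28.75
eef_pos: [0.4614, -0.2639, 0.3419]
tool_rot: [-0.0, 0.99, -0.143, -0.001]
contact_force: [0.3, 0.3, -1.7]
gripper_width: 0.294
grasp_force: 39.6
```

Call:
drive_tool(
  deltas=[
    {"gripper":255,"offset":[-0.004,0.015,0],"angular":[0,0,0]},
    {"gripper":255,"offset":[-0.006,0.025,0],"angular":[0,0,0]},
    {"gripper":255,"offset":[-0.006,0.025,0],"angular":[0,0,0]},
    {"gripper":255,"offset":[-0.006,0.025,0],"angular":[0,0,0]},
  ],
)

```text
t: 29.15
eef_pos: [0.4496, -0.2831, 0.3424]
tool_rot: [-0.001, 0.99, -0.141, 0.0]
contact_force: [0.3, 0.8, -2.2]
gripper_width: 0.29
grasp_force: 39.6
```

```bash
python3 -c "
from h import *
go([.464,-.288,.1716],np.radians(-106.3))
m=optics.camera_model('wrist'); im=optics.read_camera('wrist'); cv2.imwrite('pics/w8.png',im)
print('expect',proj(m,[.464,-.288,.022]))"
```

```text
t 29.15 tcp [ 0.4496 -0.2831  0.3424] q7 -1.3879565079668195 offset [0.0152 0.001  0.1708] angular [-0.002   0.0002  0.0031]
expect [320.3808 188.9193]
```

View pics/w8.png

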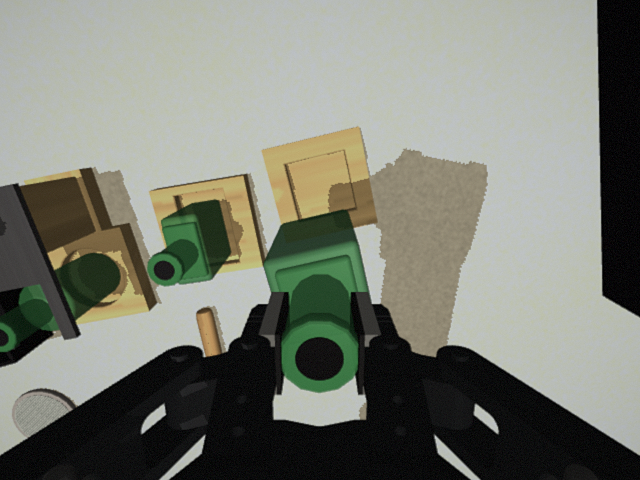

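The wrist view shows the square well's top rim running (285,164)–(349,149). The bottle's shoulder edge runs (275,262)–(352,254) and its base edge (281,222)–(348,211). I'll compare the yaws numerically.

```bash
python3 -c "
from h import *
m=optics.camera_model('wrist'); b=.3424-.1636
def a(p,q,z):
    P,Q=ray(m,*p,z),ray(m,*q,z); d=Q-P; return np.degrees(np.arctan2(d[1],d[0]))+90,P[:2],Q[:2],np.linalg.norm(d)
print('well',a((285,164),(349,149),.022)); print('wellL',a((285,164),(297,222),.022))
print('sh',a((275,262),(352,254),b+.08)); print('base',a((281,222),(348,211),b))
im=cv2.imread('pics/w8.png'); cv2.imwrite('pics/w8c.png',cv2.resize(im[120:300,240:400],None,fx=3.3,fy=3.3,interpolation=cv2.INTER_CUBIC))"
```

```text
well (np.float64(-3.2391070460627702), array([ 0.4984, -0.2604]), array([ 0.4947, -0.3262]), np.float64(0.06596387228098619))
wellL (np.float64(264.3773285973808), array([ 0.4984, -0.2604]), array([ 0.4376, -0.2544]), np.float64(0.06104770805516019))
sh (np.float64(-9.871865151723398), array([ 0.4722, -0.2694]), array([ 0.4666, -0.3018]), np.float64(0.03291821885206135))
base (np.float64(-6.612793422702666), array([ 0.4727, -0.264 ]), array([ 0.4678, -0.3063]), np.float64(0.042628341765653506))
```

View pics/w8c.png

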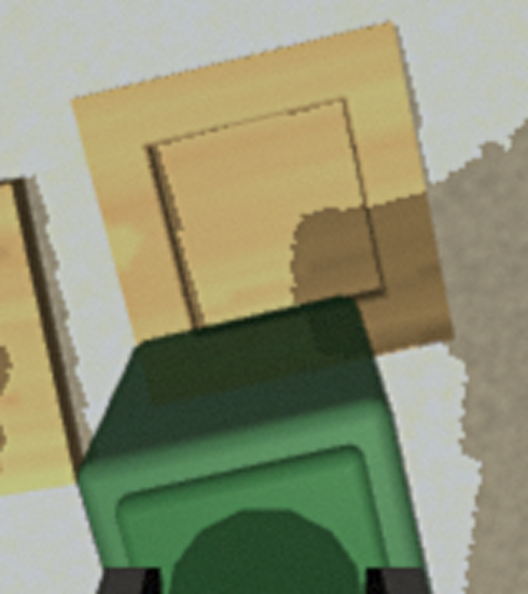

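The crop shows the bottle's base edge (140,345)–(350,297) parallel to the well edge within 1°. The well's centre is near (321,186) against a predicted (320,189). Lowering.

Call:
drive_tool(
  deltas=[
    {"gripper":255,"offset":[0.01,0.001,0.01],"angular":[-0.002,0,0]},
    {"gripper":255,"offset":[0.017,0.002,0.04],"angular":[-0.002,0,0]},
    {"gripper":255,"offset":[0.017,0.002,0.075],"angular":[-0.002,0,0]},
    {"gripper":255,"offset":[0.017,0.002,0.11],"angular":[-0.002,0,0]},
    {"gripper":255,"offset":[0.017,0.002,0.13],"angular":[-0.002,0,0]},
  ],
)

```text
t: 29.7
eef_pos: [0.465, -0.2892, 0.2092]
tool_rot: [-0.0, 0.99, -0.14, -0.002]
contact_force: [-0.4, 0.3, -2.3]
gripper_width: 0.291
grasp_force: 39.7
```

Call:
drive_tool(
  deltas=[
    {"gripper":255,"offset":[0,0,0.01],"angular":[0,0,0]},
    {"gripper":255,"offset":[0,0,0.019],"angular":[0,0,0]},
    {"gripper":255,"offset":[0,0,0.026],"angular":[0,0,0]},
    {"gripper":255,"offset":[0,0,0.031],"angular":[0,0,0]},
    {"gripper":255,"offset":[0,0,0.034],"angular":[0,0,0]},
  ],
)

```text
t: 30.2
eef_pos: [0.4656, -0.2908, 0.1788]
tool_rot: [0.001, 0.99, -0.141, 0.001]
contact_force: [-0.4, -0.3, -2.6]
gripper_width: 0.294
grasp_force: 39.7
```

Call:
drive_tool(
  deltas=[
    {"gripper":255,"offset":[0,0,0.001],"angular":[0,0,0]},
    {"gripper":255,"offset":[0,0,0.0015],"angular":[0,0,0]},
    {"gripper":255,"offset":[0,0,0.002],"angular":[0,0,0]},
  ],
)

```text
t: 30.5
eef_pos: [0.4654, -0.2909, 0.177]
tool_rot: [0.001, 0.99, -0.141, 0.0]
contact_force: [0.1, -0.6, -2.0]
gripper_width: 0.294
grasp_force: 39.7
```

Call:
drive_tool(
  deltas=[
    {"gripper":255,"offset":[0,-0.001,0.001],"angular":[0,0,0]},
    {"gripper":255,"offset":[0,-0.001,0.002],"angular":[0,0,0]},
    {"gripper":255,"offset":[0,-0.001,0.003],"angular":[0,0,0]},
    {"gripper":255,"offset":[0,-0.001,0.004],"angular":[0,0,0]},
    {"gripper":255,"offset":[0,-0.001,0.0045],"angular":[0,0,0]},
  ],
)

```text
t: 31.0
eef_pos: [0.4655, -0.2898, 0.172]
tool_rot: [0.0, 0.99, -0.141, -0.0]
contact_force: [-0.2, -0.0, -2.5]
gripper_width: 0.293
grasp_force: 39.7
```

Call:
drive_tool(
  deltas=[
    {"gripper":255,"offset":[0,0,0.0005],"angular":[0,0,0]},
    {"gripper":255,"offset":[0,0,0.001],"angular":[0,0,0]},
    {"gripper":255,"offset":[0,0,0.001],"angular":[0,0,0]},
  ],
)

```text
t: 31.3
eef_pos: [0.4657, -0.29, 0.1716]
tool_rot: [0.001, 0.99, -0.141, 0.0]
contact_force: [-1.5, -0.0, 3.3]
gripper_width: 0.293
grasp_force: 40.3
```

Call:
drive_tool(
  deltas=[
    {"gripper":255,"offset":[0,0,0.0005],"angular":[0,0,0]},
    {"gripper":255,"offset":[0,0,0.001],"angular":[0,0,0]},
    {"gripper":255,"offset":[0,0,0.001],"angular":[0,0,0]},
  ],
)

```text
t: 31.6
eef_pos: [0.4659, -0.2902, 0.1715]
tool_rot: [0.001, 0.99, -0.141, 0.001]
contact_force: [-3.2, 0.8, 13.0]
gripper_width: 0.289
grasp_force: 41.1
```

Touched down at the expected height. I'll release, retreat and check.

Call:
drive_tool(
  deltas=[
    {"gripper":255,"offset":[0,0,-0.001],"angular":[0,0,0]},
    {"gripper":140,"offset":[0,0,-0.001],"angular":[0,0,0]},
    {"gripper":80,"offset":[0,0,-0.001],"angular":[0,0,0]},
    {"gripper":0,"offset":[0,0,-0.001],"angular":[0,0,0]},
    {"gripper":0,"offset":[0,0,-0.001],"angular":[0,0,0]},
  ],
)

```text
t: 32.1
eef_pos: [0.4655, -0.2897, 0.1709]
tool_rot: [0.0, 0.99, -0.141, 0.0]
contact_force: [1.1, 0.6, -0.3]
gripper_width: 0.937
grasp_force: 0.0
```

Call:
drive_tool(
  deltas=[
    {"gripper":0,"offset":[0,0,0],"angular":[0,0,0]},
    {"gripper":0,"offset":[0,0,-0.02],"angular":[0,0,0]},
    {"gripper":0,"offset":[0,0,-0.05],"angular":[0,0,0]},
    {"gripper":0,"offset":[0,0,-0.09],"angular":[0,0,0]},
    {"gripper":0,"offset":[0,0,-0.13],"angular":[0,0,0]},
  ],
)

```text
t: 32.6
eef_pos: [0.4651, -0.2895, 0.3021]
tool_rot: [0.0, 0.99, -0.141, -0.0]
contact_force: [1.0, 0.1, 0.2]
gripper_width: 0.998
grasp_force: 0.0
```

Call:
drive_tool(
  deltas=[
    {"gripper":0,"offset":[0,0.23,0],"angular":[0,0,0]},
    {"gripper":0,"offset":[0,0.23,0],"angular":[0,0,0]},
    {"gripper":0,"offset":[0,0.23,0],"angular":[0,0,0]},
    {"gripper":0,"offset":[0,0.23,0],"angular":[0,0,0]},
    {"gripper":0,"offset":[0,0.23,0],"angular":[0,0,0]},
  ],
)

```text
t: 33.1
eef_pos: [0.3986, -0.5145, 0.3013]
tool_rot: [0.001, 0.99, -0.143, -0.0]
contact_force: [0.7, -0.4, 0.0]
gripper_width: 0.998
grasp_force: 0.0
```

Call:
drive_tool(
  deltas=[
    {"gripper":0,"offset":[0,0,0],"angular":[0,0,0]},
    {"gripper":0,"offset":[0,0,0],"angular":[0,0,0]},
    {"gripper":0,"offset":[0,0,0],"angular":[0,0,0]},
  ],
)

```text
t: 33.4
eef_pos: [0.4023, -0.5091, 0.301]
tool_rot: [-0.0, 0.99, -0.14, 0.0]
contact_force: [0.5, 1.0, 0.1]
gripper_width: 1.001
grasp_force: 0.0
```

```bash
python3 -c "
from h import *
t=optics.read_camera('top'); s=optics.read_camera('scene')
a=cv2.resize(t[200:345,130:510],(800,305)); b=cv2.resize(s[150:320,120:450],(570,294)); b=cv2.copyMakeBorder(b,0,0,0,230,0)
cv2.imwrite('pics/fin.png',np.vstack([a,b]))"
```

```text
(no output)
```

View pics/fin.png

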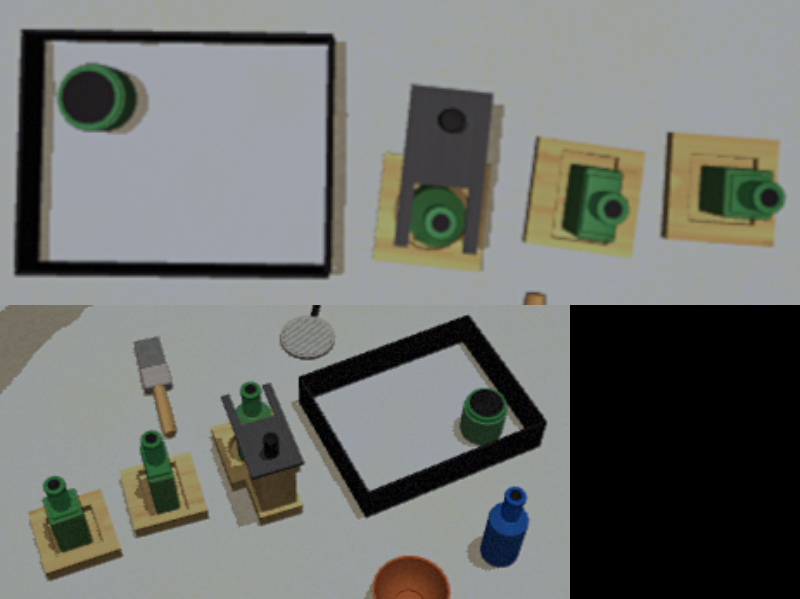

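The final views show all three bottles upright in their wells, the gate home around the round neck at (440,220), and the jar still in place. Handing in.

```bash
python3 -c "
from station import bot
print(bot.hand_in())"
```

```text
the job is handed in; nothing more can be done
None
```

I stood all three bottles upright in their matching wells, slid the gate home around the round bottle's neck, left the jar untouched, and handed the job in at about 33.5 s; the hand-in returned no verdict.

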